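# Find the concealed catch of the capsule box and press it

### The job

The lid flap of the white capsule box is held by a push catch hidden flush somewhere along the black strip in the box's top. Feel along the strip with the fingertips until a spot gives, press the catch fully in so that it stays in and the wooden flap springs ajar, then withdraw clear. Grasp nothing, do not touch the flap itself, and leave the loose capsules, cup, pepper shaker, tin and jar where they stand.

Things in the scene. Friction and masses are not known exactly. Their poses are not given: they have to be found in the camera images.
- capsule_box: White box, fixed to the worktop, 153 mm deep, 300 mm long, 60 mm high, with a flat top. Origin: on the worktop under the middle of the black strip; x points to the wooden flap (away from the robot), y along the strip, z up. The box reaches from x = -45 to +108 mm and y = -150 to +150 mm in this frame.
- strip_mid (a point): Middle of the visible black strip in the box's top, on its surface, 59 mm above the worktop and 1 mm below the white top; axes as the box. The strip shows 136 mm along y, 46 mm along x. It is rigid except for the catch, whose middle lies anywhere from -38 to +38 mm along y from this point.
- catch (a joint): Travel of the hidden catch, m: 0 flush, 0.007 fully in (straight down, about 3 to 4 N; no return spring, it stays where left and raises the flap in proportion). It is a black rectangle in the strip, 43 mm along y, 45 mm along x, with hairline gaps. It sinks only under a fingertip wholly within it; a tip partly on the strip is stopped hard.
- flap: Wooden lid flap in the box's top, 58 mm by 170 mm, 6 mm thick, level when closed. Origin on its hinge, 100 mm behind the strip's middle line (box x = 100 mm), 57 mm above the worktop; it extends 58 mm from there towards the strip, to box x = 42 mm, 19 mm from the strip's edge. That edge rises about 20 mm (0.35 rad) when the catch is fully in.
- red_capsule: Loose red coffee capsule, 37 mm wide, 28 mm high, standing on the box's white top beyond one end of the strip; origin at the centre of its underside.
- gold_capsule: Loose gold coffee capsule, same size, on the box's top beyond its other end; origin at the centre of its underside.
- pepper: Loose pepper shaker, 44 mm across, 90 mm high, at the right behind the cup; origin at the centre of its underside.
- coffee_cup: Loose blue espresso cup, 60 x 90 x 52 mm with its handle, on the worktop at the right of the box; origin at the centre of its underside.
- tin: Loose closed tin, 58 mm across, 72 mm high, at the left of the box; origin at the centre of its underside.
- sugar_jar: Loose glass jar with white contents, 62 mm across, 77 mm high, at the left of the box; origin at the centre of its underside.

How it is judged:
At the end, for the whole second after the job is handed in: The catch is in by more than 5.5 of its 7 mm and has stayed there, the flap stands ajar by more than 0.26 rad and is at rest, and no loose thing is more than 20 mm from where it stood (value of joint catch above 0.0055 m and angle between flap's own z axis and vertical above 0.26 rad and angular speed of flap below 0.1 rad/s and not (distance of red_capsule from where it was at the start of the episode above 0.02 m) and not (distance of gold_capsule from where it was at the start of the episode above 0.02 m) and not (distance of coffee_cup from where it was at the start of the episode above 0.02 m) and not (distance of pepper from where it was at the start of the episode above 0.02 m) and not (distance of tin from where it was at the start of the episode above 0.02 m) and not (distance of sugar_jar from where it was at the start of the episode above 0.02 m)); the robot touches nothing.
It fails at once if the flap is touched by the robot (more than 1 N) (contact force between any of the fingers, the arm and flap above 1 N).
It fails at once if a capsule, the cup, pepper shaker, tin or jar is lifted, carried or shifted by more than 20 mm (distance of any of red_capsule, gold_capsule, coffee_cup, pepper, tin, sugar_jar from where it was at the start of the episode above 0.02 m).
It also fails if it takes over 51 s, if anything falls off the work surface, if the arm or the gripper's body presses on something with over 40 N, if the wrist force passes 120 N, or if a joint passes its speed limit or range.

### The arm

A 7-joint arm with a two-finger parallel gripper is mounted at the origin on a cart in front of the work surface, level with it; the furniture and walls round the work are solid. World frame = base frame: x ahead of the robot, y to its left, z up, the work surface at z = 0. Lengths are in m, angles in rad, forces in N, time in s.
With the tool pointing down it reaches from about 0.4 to 0.875 m from the base axis. Payload 19.3 kg.
Tool frame: the origin (TCP) lies at the very end of the fingers, on their centre line; the grasp point (between the pads) lies 19 mm behind it; z points along the fingers, y is the line along which they close (so a half turn about z gives the same grasp; the last joint's range is limited). The gripper opens to 85 mm and grips with 20 to 120 N. Pads are 22 mm wide; open, the fingers measure 114 mm over their backs; the gripper's body (76 mm by 85 mm) begins 54 mm behind the grasp point. The pads swing forward as they close: fully open they stand 13 mm farther back than shut.
Start: joints at [1.037, 0.521, -0.036, 1.599, 0.021, 1.021, -0.113], TCP at [0.28, -0.559, 0.231] pointing down, gripper open.
Joint ranges: [-2.91, 2.91], [-0.3, 2.13], [-1.5, 1.42], [0.17, 2.43], [-1.26, 4.41], [0.16, 1.93], [-2.52, 2.52]. Speed limits (rad/s): [1.89, 1.89, 2.39, 2.39, 3.01, 3.01, 3.01].

### API

Orientations are given as [roll, pitch, yaw] about the fixed x, y, z axes, in that order (R = Rz(yaw) Ry(pitch) Rx(roll)).
In Python, from workcell import bot gives the robot as it stands.
- The arm moves only by the tool carry_out, never from a script. Its argument "rows" is a list that holds one entry, the list of rows, each a list of 4 numbers: the shift along the tool's x, y, z in m, then the turn about the tool's z in degrees. In form: [[[x, y, z, twist], ...]]. A call has 1 to 12 rows; each row is the pose to reach, as a shift and turn from the pose commanded when the call began, along the tool's axes at that moment; what a row does not reach only later rows make up. A row lasts 1/12 s, in which the tool goes at most 41.7 mm and 7.16 degrees, less where a joint would pass 70% of its speed; a pose out of reach is approached as far as the arm can. A call with a gripper value outside its range is refused whole. "grip" is the finger opening in m, from 0 to 0.0854, set as the call begins (left out, the last holds). The fingers move at their own pace and stop on an object; "grip_force" is the grip in N (left out, the last holds). Time passes only in rows, so rows that repeat a pose let the fingers close. It gives the time, the measured TCP pose, the force, the opening and the grip force at its end, in the units of the state.
- bot.observe(): the state, without advancing time (a new reading comes with each control period).
- bot.grab_frame(name): name is "scene" or "top" or "wrist"; returns a dict with "pixels" (384x512x3 uint8, red, green, blue), "K" (3x3 intrinsics, pixels), "pose" (4x4, takes a point from camera to world coordinates). Camera axes: x right, y down, z forward; pixel columns grow to the right and rows downward; lengths in m; the calibration is good to about 2 mm. A picture is of the moment at which its call begins. There is no depth.
- bot.job_done(): hands the job in; it is judged then, once.
Trained networks look in a picture, given as the dict that the camera call returned (one of the last four; its "shot" number tells which), for a name from the list of things; names that differ only in an ending like _2 or _b are one class to them, and where a whole thing is asked for, a point or a joint stands for the part that bears it (a point fixed in the world has none). Each returns a list of dicts, best first, with "conf" (0 to 1); they miss things now and then, are a little off and sometimes report something else, mostly with a low value. They report only what shows in the picture. A call takes as long as a camera call.
- bot.look_for(picture, label): "position" ([column, row] in pixels, amid what is visible of it).
- bot.regions_of(picture, label): "region" (384x512 bool, what is visible of it) and "position" ([column, row] in pixels, amid what is visible of it).
- bot.spot_point(picture, label): "position" ([column, row] in pixels: a listed point, or the origin of a listed thing).
The state is a dict: "clock": time; "qpos": joint angles; "qd": joint speeds; "joint_efforts": joint torques, N m; "position": TCP position; "tool_rot": TCP orientation; "force": force on the tool from outside, world axes, zero at the start; "moment": the same for the moment, N m; "grip_width": finger opening in m; "finger_force": force on a finger pad.
Only numpy, scipy, OpenCV 4.12 (cv2) and the standard library are available. Lean on these libraries where they do the work, as an engineer would, in place of code of your own. Each camera call takes 0.05 s, during which the arm holds its last target. There are 200 camera calls.

## Working session

There is one attempt and no reset: what is moved stays moved. The work goes in short steps, Python scripts to look and compute and a tool call to move; the robot and the scene stay as the last step left them, time stands still between calls to the robot, and variables do not carry over. Pictures are saved under pics/ and viewed, at most 10 in all, crops included, and the job is handed in when it is done.

Besides the shell and the picture viewer there is one more tool, called after ">>>" as name([rows], argument=value, ...), one row to a line, values as JSON. carry_out: Moves the arm, as the interface text tells. Its arguments: {"type":"object","properties":{"rows":{"type":"array","items":{"type":"array","items":{"type":"array","items":{"type":"number"}}}},"grip":{"type":"number"},"grip_force":{"type":"number"}},"required":["rows"]}

```bash
mkdir -p pics; cat > h.py <<'E'
import numpy as np, cv2
from workcell import bot
def ray(p,uv,z):
    K,T=np.array(p["K"]),np.array(p["pose"]); d=T[:3,:3]@np.linalg.solve(K,[uv[0],uv[1],1]); o=T[:3,3]
    return o+d*(z-o[2])/d[2]
def save(p,n,s=1): cv2.imwrite("pics/"+n,cv2.resize(p["pixels"][:,:,::-1],None,fx=s,fy=s))
E
python3 - <<'E'
from h import *
s=bot.observe(); print({k:np.round(s[k],3) for k in s})
for c in("top","scene"):
    p=bot.grab_frame(c); save(p,c+"0.png",1.5)
    for n,z in(("strip_mid",.059),("capsule_box",0),("flap",.057),("red_capsule",.06),("gold_capsule",.06),("pepper",0),("coffee_cup",0),("tin",0),("sugar_jar",0)):
        for r in bot.spot_point(p,n)[:1]: print(c,n,round(r["conf"],2),np.round(r["position"]),np.round(ray(p,r["position"],z),3))
E
```

```text
{'clock': np.float64(0.0), 'qpos': array([ 1.037,  0.522, -0.036,  1.6  ,  0.021,  1.021, -0.113]), 'qd': array([ 0.001,  0.002, -0.   ,  0.   ,  0.   ,  0.   , -0.   ]), 'joint_efforts': array([ 0.0000e+00, -9.2711e+01,  1.9800e+00, -3.6993e+01,  1.8000e-02,
        8.0000e-03, -0.0000e+00]), 'position': array([ 0.279, -0.559,  0.231]), 'tool_rot': array([-3.14 ,  0.   ,  0.464]), 'force': array([ 0.323, -0.176,  0.264]), 'moment': array([-0.017,  0.064,  0.009]), 'finger_force': np.float64(0.0), 'grip_width': np.float64(0.085)}
top capsule_box 0.7 [256. 198.] [ 0.503 -0.033  0.   ]
top flap 0.83 [257. 167.] [ 0.598 -0.039  0.057]
top red_capsule 0.68 [290. 200.] [ 0.49  -0.139  0.06 ]
top gold_capsule 0.47 [217. 191.] [0.524 0.092 0.06 ]
top pepper 0.57 [348. 168.] [ 0.595 -0.34   0.   ]
top coffee_cup 0.51 [362. 207.] [ 0.464 -0.383  0.   ]
top tin 0.71 [345. 168.] [ 0.593 -0.33   0.   ]
top sugar_jar 0.55 [151. 170.] [0.605 0.312 0.   ]
scene strip_mid 0.97 [270. 198.] [ 0.499 -0.033  0.059]
scene capsule_box 0.63 [266. 212.] [ 0.505 -0.027  0.   ]
scene flap 0.68 [256. 180.] [ 0.595 -0.053  0.057]
scene red_capsule 0.53 [255. 178.] [ 0.602 -0.054  0.06 ]
scene gold_capsule 0.5 [226. 208.] [0.537 0.099 0.06 ]
scene coffee_cup 0.24 [298. 188.] [ 0.538 -0.183  0.   ]
scene tin 0.92 [157. 266.] [0.506 0.334 0.   ]
scene sugar_jar 0.69 [155. 267.] [0.506 0.339 0.   ]
```

View pics/top0.png

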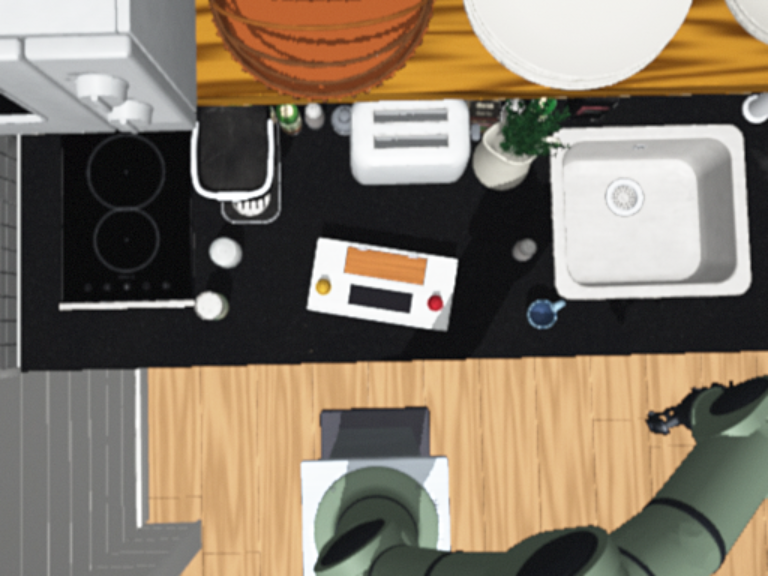

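View pics/scene0.png

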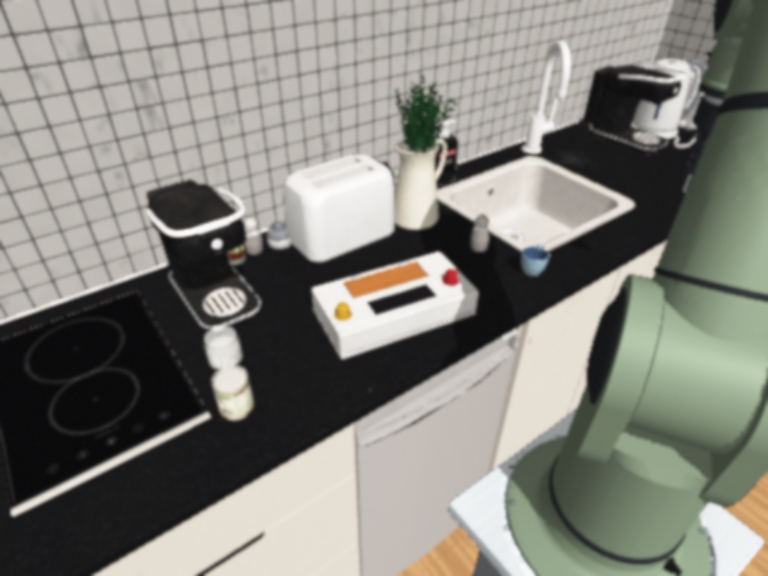

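Top view: strip centre is near (380,298)/1.5, with gold at (323,286), red at (435,302) and the flap at (385,265). The box is yawed slightly clockwise. Next I'll fit the strip and flap.

```bash
cat >> h.py <<'E'
def strip(p,box,zs=.059):
    c0,r0,c1,r1=box; g=p["pixels"][r0:r1,c0:c1].max(2)
    n,l,st,ce=cv2.connectedComponentsWithStats((g<110).astype(np.uint8))
    i=1+np.argmax(st[1:,4]); ys,xs=np.nonzero(l==i)
    P=np.array([ray(p,(x+c0,y+r0),zs)[:2] for x,y in zip(xs,ys)],np.float32)
    R=cv2.minAreaRect(P); w,v=np.linalg.eigh(np.cov(P.T)); a=v[:,1]*np.sign(v[1,1])
    return P.mean(0),np.arctan2(-a[0],a[1]),R
E
python3 - <<'E'
from h import *
for c,b in(("top",(226,184,282,212)),("scene",(238,186,298,212))):
    p=bot.grab_frame(c); print(c,strip(p,b))
    for r in bot.spot_point(p,"strip_mid"): print(r["conf"],ray(p,r["position"],.059))
    for n,z in (("flap",.06),("red_capsule",.088),("gold_capsule",.088)):
        for r in bot.regions_of(p,n)[:1]: print(n,r["conf"],r["position"],ray(p,r["position"],z))
E
```

```text
top (array([ 0.49811944, -0.02227841], dtype=float32), np.float64(-0.17858670903444618), ((0.4981406033039093, -0.022312529385089874), (0.1303889900445938, 0.03983508050441742), 79.64653015136719))
0.66 [ 0.49336047 -0.01644361  0.059     ]
flap 0.63 [258.2, 176.5] [ 0.56836691 -0.04038541  0.06      ]
red_capsule 0.49 [139.9, 201.8] [0.49628771 0.33102933 0.088     ]
gold_capsule 0.62 [360.0, 208.4] [ 0.45801067 -0.35540554  0.088     ]
scene (array([ 0.49818024, -0.02074893], dtype=float32), np.float64(-0.18410388547096834), ((0.49823448061943054, -0.02229388803243637), (0.12844032049179077, 0.03636690229177475), 79.48859405517578))
0.65 [ 0.50624545 -0.04317073  0.059     ]
0.34 [ 0.4183825  -0.32105359  0.059     ]
flap 0.81 [255.8, 184.0] [ 0.57503878 -0.03608558  0.06      ]
red_capsule 0.67 [298.7, 185.0] [ 0.46824525 -0.11545886  0.088     ]
gold_capsule 0.41 [225.8, 208.3] [0.50695359 0.11643684 0.088     ]
```

>>> carry_out([
  [[0.027,-0.024,0,-3.3],[0.054,-0.048,0,-6.6],[0.082,-0.072,0,-10],[0.109,-0.096,0,-13.3],[0.136,-0.12,0,-16.6],[0.163,-0.143,0,-20],[0.191,-0.167,0,-23.3],[0.218,-0.191,0,-26.5],[0.245,-0.215,0,-30],[0.272,-0.239,0,-33],[0.3,-0.263,0,-36],[0.327,-0.287,0,-40]],
], grip=0)

```text
clock: 2.5
position: [0.4441, -0.1543, 0.2316]
tool_rot: [3.141, 0.0, 1.164]
force: [0.8, -0.5, -0.1]
grip_width: -0.0002
finger_force: 0.0
```

```bash
cat >> h.py <<'E'
C=np.array([.498,-.022]); YAW=-.181
AX=np.array([np.cos(YAW),np.sin(YAW)]); AY=np.array([-np.sin(YAW),np.cos(YAW)])
def go(s,x,z):
    o=bot.observe(); t=o["tool_rot"][2]; d=C+s*AY+x*AX-o["position"][:2]
    print("clock",o["clock"],"pos",o["position"],"rot",o["tool_rot"],"F",o["force"],"grip",o["grip_width"])
    print("shift",d@[np.cos(t),np.sin(t)],d@[np.sin(t),-np.cos(t)],o["position"][2]-z,"twist",-np.degrees(np.pi/2+YAW-t))
E
python3 -c "
from h import *
go(0,0,.16)"
```

```text
clock 2.5 pos [ 0.44413019 -0.15434492  0.23158026] rot [3.14091666e+00 5.14874668e-05 1.16396267e+00] F [ 0.81172974 -0.51318021 -0.13092199] grip -0.00016149871848787368
shift 0.1428591807546739 -0.002896472744360068 0.0715802624110918 twist -12.93931567788897
```

>>> carry_out([
  [[0.03,0,0,-3],[0.06,-0.001,0.01,-6],[0.085,-0.002,0.02,-9],[0.11,-0.003,0.035,-12],[0.13,-0.003,0.05,-13],[0.143,-0.003,0.06,-13],[0.143,-0.003,0.07,-13],[0.143,-0.003,0.07,-13],[0.143,-0.003,0.07,-13]],
])

```text
clock: 3.25
position: [0.4973, -0.0243, 0.1612]
tool_rot: [-3.141, 0.0, 1.388]
force: [-0.9, 0.4, 0.5]
grip_width: 0.0
finger_force: 0.0
```

```bash
python3 -c "
from h import *
go(0,0,.07)
p=bot.grab_frame('wrist'); save(p,'w1.png',1.5)
print(bot.spot_point(p,'strip_mid')[:1])
K,T=np.array(p['K']),np.array(p['pose'])
for s in(-.068,0,.068):
  for x in(-.023,.023):
    w=np.linalg.inv(T)@np.r_[C+s*AY+x*AX,.059,1]; q=K@w[:3]; print(s,x,q[:2]/q[2]*1.5)
"
```

```text
clock 3.25 pos [ 0.49734895 -0.02434777  0.16117576] rot [-3.14070123e+00  4.96145027e-04  1.38820606e+00] F [-0.89161908  0.3918886   0.5478669 ] grip 8.382739502708854e-06
shift 0.002426954959752504 0.0002139294254884498 0.09117575595887611 twist -0.09111575058382045
[]
-0.068 -0.023 [351.55721075 380.06625825]
-0.068 0.023 [424.25956597 380.08320448]
0 -0.023 [348.77620206 276.73507857]
0 0.023 [427.06339781 276.71449808]
0.068 -0.023 [345.5324731  156.21106093]
0.068 0.023 [430.33393727 156.13970901]
```

View pics/w1.png

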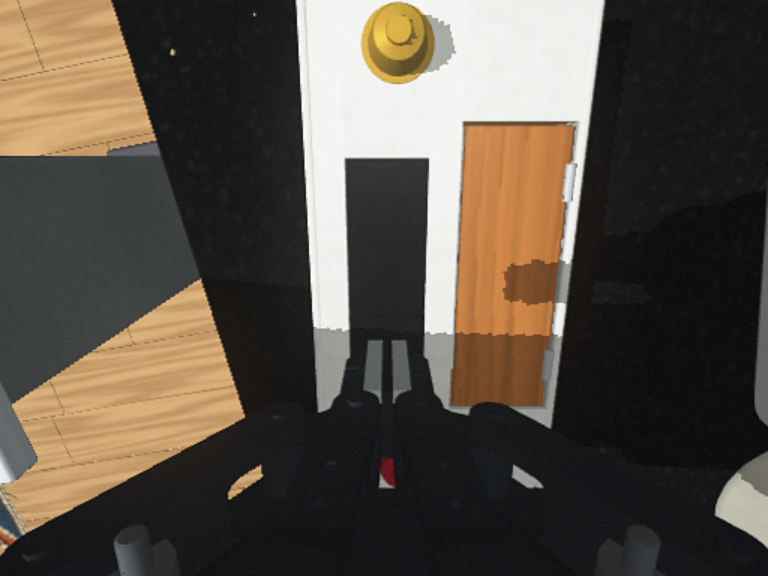

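The wrist view shows the strip where predicted (columns 345–428, far end at row 157). There's a faint line near row 244, so I'll enhance the contrast.

```bash
python3 -c "
from h import *
p=bot.grab_frame('wrist'); g=p['pixels'].astype(float)
c=g[100:232,225:292]; o=np.clip((c-10)*5,0,255).astype(np.uint8)
cv2.imwrite('pics/w2.png',cv2.resize(o[:,:,::-1],None,fx=4.4,fy=4.4,interpolation=0))
r=g[104:225,240:276].mean((1,2)); print(np.round(r,1).tolist())
for v in (162,163): print(ray(p,(258,v),.059), (ray(p,(258,v),.059)[:2]-C)@AY)
"
```

```text
[246.2, 145.9, 46.2, 53.7, 55.5, 55.0, 54.6, 54.5, 54.0, 53.9, 53.6, 53.0, 53.0, 52.9, 52.3, 51.9, 51.9, 51.6, 51.2, 51.0, 50.4, 50.1, 50.0, 49.4, 49.1, 49.0, 49.0, 48.3, 48.1, 47.9, 47.3, 47.5, 47.2, 46.7, 46.5, 46.3, 46.0, 45.8, 45.7, 45.1, 45.0, 44.7, 44.7, 44.4, 44.3, 43.9, 43.7, 43.6, 43.7, 43.0, 42.7, 43.1, 42.6, 42.5, 43.0, 41.9, 42.0, 42.0, 41.8, 38.6, 41.9, 41.0, 40.9, 40.8, 41.0, 40.5, 40.7, 40.6, 40.7, 40.5, 40.6, 40.2, 40.0, 39.7, 40.0, 39.8, 40.0, 39.6, 39.6, 39.3, 38.9, 38.9, 39.7, 39.0, 39.2, 39.0, 38.9, 38.3, 38.4, 38.7, 38.6, 38.4, 38.3, 38.1, 38.1, 37.9, 37.7, 37.8, 38.0, 37.5, 37.3, 37.4, 36.8, 36.8, 37.1, 36.8, 31.2, 37.0, 36.9, 36.6, 36.2, 36.3, 35.7, 35.8, 34.8, 32.8, 31.0, 28.0, 27.5, 27.6, 26.8]
[ 0.50171311 -0.00247922  0.059     ] 0.019870301364082417
[ 0.50155382 -0.00334348  0.059     ] 0.018991486214154616
```

View pics/w2.png

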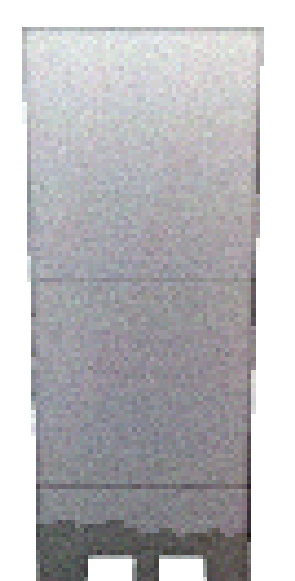

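Hairline gaps show at rows 163 and 210, i.e. s ≈ +19 and −25 mm, which matches the 43 mm catch. Its centre is at s ≈ −3 mm, so I'll descend there and feel for it.

>>> carry_out([
  [[-0.001,0,0.02,0],[-0.001,0,0.045,0],[-0.001,0,0.065,0],[-0.001,0,0.08,0],[-0.001,0,0.09,0],[-0.001,0,0.095,0],[-0.001,0,0.095,0],[-0.001,0,0.095,0]],
])

```text
clock: 4.07
position: [0.4979, -0.0247, 0.0669]
tool_rot: [3.141, -0.0, 1.389]
force: [0.0, -0.6, 0.8]
grip_width: 0.0003
finger_force: 0.0
```

```bash
python3 -c "
from h import *
go(-.003,0,.059)
p=bot.grab_frame('wrist'); save(p,'w3.png',1.5)"
```

```text
clock 4.0667 pos [ 0.49794821 -0.02472324  0.06694865] rot [ 3.14084811e+00 -7.75220470e-05  1.38851411e+00] F [ 0.01589857 -0.56069521  0.83742158] grip 0.0003120854506257597
shift -0.00031248723245494583 -0.0004388714490402382 0.007948652184480584 twist -0.07346542847357085
```

View pics/w3.png

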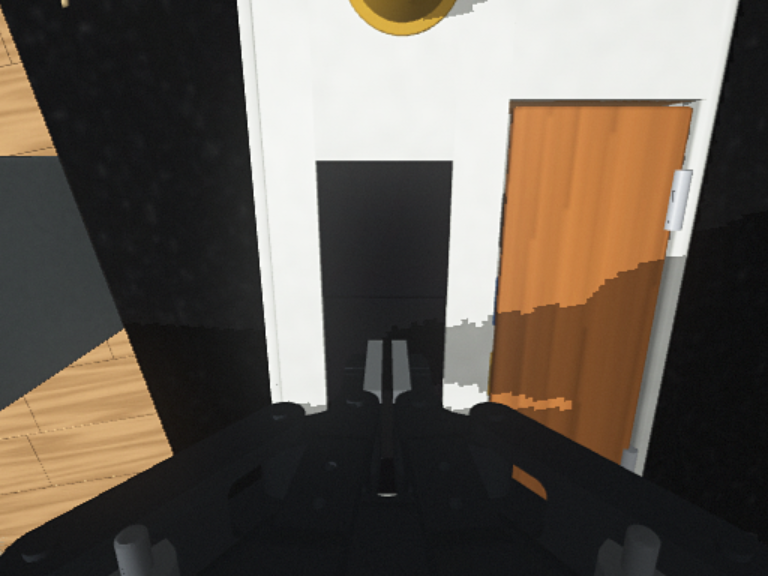

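The tip is centred over the catch, with gap lines at rows 297 and 368. Pressing slowly.

>>> carry_out([
  [[0,0,0.003,0],[0,0,0.005,0],[0,0,0.007,0],[0,0,0.008,0],[0,0,0.009,0],[0,0,0.01,0],[0,0,0.011,0],[0,0,0.012,0],[0,0,0.012,0],[0,0,0.012,0]],
])

```text
clock: 4.95
position: [0.4974, -0.0245, 0.0542]
tool_rot: [-3.141, -0.0, 1.389]
force: [0.4, -0.5, -0.6]
grip_width: -0.0001
finger_force: 0.0
```

```bash
python3 -c "
from h import *
go(-.003,0,.052)
p=bot.grab_frame('wrist'); save(p,'w4.png',1.5)"
```

```text
clock 4.95 pos [ 0.49741243 -0.02452001  0.05417883] rot [-3.14122141e+00 -2.72703340e-05  1.38885281e+00] F [ 0.39877492 -0.49604721 -0.58938163] grip -0.0001456064035444736
shift -0.00041527093978195 0.00012473008741812055 0.0021788315806299183 twist -0.05405931085094277
```

View pics/w4.png

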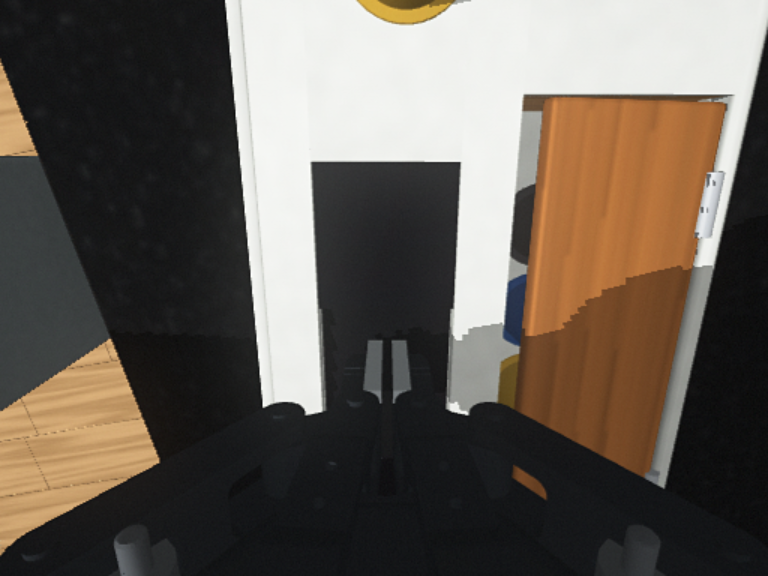

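The flap is rising and the catch is in about 5 mm. Pressing the rest of the way.

>>> carry_out([
  [[0,0,0.0005,0],[0,0,0.001,0],[0,0,0.0015,0],[0,0,0.002,0],[0,0,0.0025,0],[0,0,0.003,0],[0,0,0.003,0],[0,0,0.003,0]],
])

```text
clock: 5.67
position: [0.4976, -0.0245, 0.0517]
tool_rot: [3.141, 0.0, 1.389]
force: [-5.4, 1.6, 15.8]
grip_width: 0.0004
finger_force: 8.3
```

Bottomed out, with 16 N pushing back up. Withdrawing straight up.

>>> carry_out([
  [[0,0,-0.003,0],[0,0,-0.01,0],[0,0,-0.025,0],[0,0,-0.045,0],[0,0,-0.07,0],[0,0,-0.09,0],[0,0,-0.11,0],[0,0,-0.12,0],[0,0,-0.12,0],[0,0,-0.12,0],[0,0,-0.12,0]],
])

```text
clock: 6.58
position: [0.4972, -0.0247, 0.1705]
tool_rot: [-3.141, 0.0, 1.389]
force: [-0.2, 0.2, -0.3]
grip_width: -0.0001
finger_force: 0.0
```

```bash
python3 -c "
from h import *
go(-.003,0,.052)
p=bot.grab_frame('wrist'); save(p,'w5.png',1.5)"
```

```text
clock 6.5833 pos [ 0.49715059 -0.02467665  0.17047398] rot [-3.14050695e+00  1.69742085e-04  1.38875447e+00] F [-0.16944127  0.192617   -0.2879243 ] grip -0.00010261417432341245
shift -0.00021379630886181957 0.0003539271409648531 0.11847398132361903 twist -0.05969407722664879
```

View pics/w5.png

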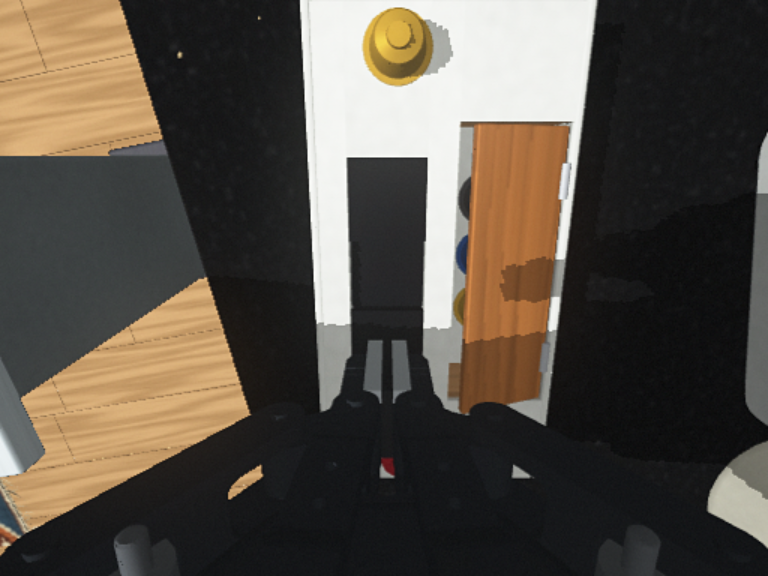

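The catch stays sunk (rows 240–307), the flap stands ajar, the gold and red capsules haven't moved, and the tool is clear. Handing in.

```bash
python3 -c "
from h import *
print(bot.job_done())"
```

```text
the job is handed in; nothing more can be done
None
```

The catch was pressed fully in until it bottomed out, the flap stands ajar, and the tool was withdrawn clear at about 6.6 s. The job is handed in; no verdict came back.

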